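# Isolate two changeover switches

### The arm

A 7-joint arm with a two-finger parallel gripper is mounted at the origin on the work surface. World frame = base frame: x ahead of the robot, y to its left, z up, the work surface at z = 0. Lengths are in m, angles in rad, forces in N, time in s.
With the tool pointing down it reaches from about 0.425 to 0.875 m from the base axis. Payload 9.9 kg.
Tool frame: the origin (TCP) lies midway between the tips of the shut fingers; the grasp point (between the pads) lies 19 mm behind it; z points along the fingers, y is the direction in which the jaws open and shut (so a half turn about z gives the same grasp; the last joint's range is limited). The gripper opens to 85 mm and grips with 20 to 120 N. Pads are 22 mm wide; open, the fingers measure 114 mm over their backs; the gripper's body (76 mm by 85 mm) begins 54 mm behind the grasp point. The pads swing forward as they close: fully open they stand 13 mm farther back than shut.
Start: joints at [1.191, 0.576, 0.025, 1.437, -0.015, 1.129, -0.057], TCP at [0.197, -0.646, 0.231] pointing down, gripper open.
Joint ranges: [-2.76, 2.76], [-0.34, 2.15], [-1.52, 1.57], [0.19, 2.46], [-1.09, 4.23], [0.17, 1.99], [-2.82, 2.82]. Speed limits (rad/s): [2.22, 2.22, 3.01, 3.01, 3.14, 3.14, 3.14].

### API

Orientations are given as a unit quaternion [x, y, z, w].
In Python, from rig import * gives the robot as it stands.
- The arm moves only by the shell command python3 -m jog 'ROWS' [FORCE]. ROWS is JSON, a list of rows, each a list of 7 numbers: the shift along the tool's x, y, z in m, then the turn, a rotation vector about the tool's x, y, z in rad, then the closure, from -1 (fully open) to 1 (shut), so that 0 is half open. In form: [[tx, ty, tz, ax, ay, az, fingers], ...]. A call has 1 to 5 rows; each row is the pose to reach, as a shift and turn from the pose measured when the call began, along the tool's axes at that moment; what a row does not reach only later rows make up. A row lasts 1/10 s, in which the tool goes at most 50 mm and 8.59 degrees, less where a joint would pass 70% of its speed; a pose out of reach is approached as far as the arm can. A call with a gripper value outside its range is refused whole. The fingers move at their own pace and stop on an object; FORCE is the grip in N (left out, the last holds). Time passes only in rows, so rows that repeat a pose let the fingers close. It gives the time, the measured TCP pose, the force and the opening at its end, in the units of the state.
- read_state(): the state, without advancing time (a new reading comes with each control period).
- capture(name): name is "scene" or "side" or "wrist"; returns the picture (384x512x3 uint8, red, green, blue); there is no depth.
- camera_params(name): a dict with "intrinsics" (3x3 intrinsics, pixels), "view" (4x4, takes a point from world to camera coordinates). Camera axes: x right, y up, looking along -z (the intrinsics and any distortion apply to the point x, -y, -z); pixel columns grow to the right and rows downward; lengths in m; the calibration is good to about 2 mm. A picture is of the moment at which its call begins: read the wrist's pose just before it. camera_params takes no time and is no camera call; for the wrist camera it gives the pose at the moment of the call.
- hand_in(): hands the job in, once; it reports no verdict.
Trained networks look in the newest picture that a camera, given by its name, has taken for a name from the list of things; names that differ only in an ending like _2 or _b are one class to them, and where a whole thing is asked for, a point or a joint stands for the part that bears it (a point fixed in the world has none). Each returns a list of dicts, best first, with "confidence" (0 to 1); they miss things now and then, are a little off and sometimes report something else, mostly with a low value. They report only what shows in the picture. A call takes as long as a camera call. They do not tell look-alikes from the thing itself.
- spot_in(camera, thing): "box" ([left, top, right, bottom] in pixels, round what is visible of it).
- silhouettes(camera, thing): "mask" (384x512 bool, what is visible of it) and "box" ([left, top, right, bottom] in pixels, round what is visible of it).
The state is a dict: "clock": time; "joints": joint angles; "qvel": joint speeds; "joint_efforts": joint torques, N m; "ee_pos": TCP position; "tcp_rot": TCP orientation; "wrist_force": force on the tool from outside, world axes, zero at the start; "wrist_torque": the same for the moment, N m; "opening": finger opening in m.
Only numpy, scipy, OpenCV 4.12 (cv2) and the standard library are available. Lean on these libraries where they do the work, as an engineer would, in place of code of your own. Each camera call takes 0.05 s, during which the arm holds its last target.

### The job

Isolate both supplies on the bench: set the T-handled rod of each of the two changeover switches to its middle click position, without letting either rod run through to its far end. The square metal box standing behind one of the handles is in the way: first stand it on edge, as it is now, in the low grey tray. Leave the lamp, the tape roll and the outlet where they are.

Things in the scene. Friction and masses are not known exactly. Their poses are not given: they have to be found in the camera images.
- switch_a: Grey steel switch box, 160 wide (y), 130 deep, 85 high, fixed. Origin: bench level, under the middle of the front face; -x points out of the face along the rod, +x into the box, z up. Rod 12 dia, 50 above the bench, through a collar (28 dia, 12 proud). Its rod starts fully in.
- switch_b: Grey steel switch box, 160 wide (y), 130 deep, 85 high, fixed. Origin: bench level, under the middle of the front face; -x points out of the face along the rod, +x into the box, z up. Rod 12 dia, 50 above the bench, through a collar (28 dia, 12 proud). Looks like switch_a, but its rod starts fully out, and the metal box stands between its handle and face.
- rod_a (a joint): Rod of switch_a, m out: 0 fully in, 0.03 middle, 0.06 fully out, a spring click at each. Takes about 9 N to leave an end or the middle; the humps lie half way between; let go past a hump, it is drawn on to the next click. Let go within 10 mm of the middle it settles within 2 mm of it. Handle bar's centre is 65 mm + this value in front of the face.
- rod_b (a joint): Rod of switch_b, m out: 0 fully in, 0.03 middle, 0.06 fully out, a spring click at each. Takes about 9 N to leave an end or the middle; the humps lie half way between; let go past a hump, it is drawn on to the next click. Let go within 10 mm of the middle it settles within 2 mm of it. Handle bar's centre is 65 mm + this value in front of the face.
- handle_a (a point): Centre of switch_a's black T-handle, a level round bar 16 dia, 110 long, along the switch's y, on the end of the rod; 50 above the bench; 55 to either side. Same axes as the switch.
- handle_b (a point): Centre of switch_b's black T-handle, a level round bar 16 dia, 110 long, along the switch's y, on the end of the rod; 50 above the bench; 55 to either side. Same axes as the switch.
- box: Square galvanised metal box, closed by a blank cover, standing on edge: 100 long (x) by 54 thick (y) by 100 high (z), 0.25 to 0.5 kg, loose. Origin: centre of its underside (the cover's outer face is 2 mm farther in +y than the other face is in -y).
- tray: Low open grey tray 160 (x) by 130 (y), 25 high, walls and floor 4 to 5 thick, fixed. Origin: at the bottom, middle of its back edge; it extends from there 160 towards its -x and 65 to either side, so its centre is at x = -80.
- bulb: Lamp bulb on a round black lampholder, 60 dia at most, 141 high, standing upright and loose beside one end of switch_a's handle. Origin: centre of its underside.
- tape: Flat black tape roll 64 dia, 19 high, with a 40 hole, lying on the bench beside the other end of switch_a's handle. Origin: centre of its underside.
- outlet: Outlet insert, a white plate with a black block on it, 70 by 42, 20 high, lying between switch_b's front face and its handle, on the other side of the rod from the metal box. Origin: centre of its underside.
There are look-alikes about, which are no part of the job. There is more than one size of the box; the one meant has the size given above.

How it is judged:
On the way, in this order (a step that is already met when the one before it is completed fails the run):
1. the metal box stands on edge in the tray, let go, while switch_b's rod is still out (x of box in the frame of tray between -0.125 and -0.035 m and y of box in the frame of tray between -0.045 and 0.045 m and height (world z) of box below 0.01 m and angle between box's own z axis and vertical below 0.12 rad and linear speed of box below 0.02 m/s and contact force between box and the fingers below 0.1 N and value of joint rod_b above 0.046 m), for 0.2 s.
2. both rods are at their middle click (value of joint rod_a between 0.025 and 0.035 m and velocity of joint rod_a between -0.01 and 0.01 m/s and value of joint rod_b between 0.025 and 0.035 m and velocity of joint rod_b between -0.01 and 0.01 m/s), for 0.2 s.
At the end, for the whole second after the job is handed in: Both rods rest at the middle click (0.030 m, give or take 5 mm) and the metal box stands on edge (within 7 degrees), at rest on the tray's floor, its centre within 45 mm of the tray's centre each way (all of step 2 and x of box in the frame of tray between -0.125 and -0.035 m and y of box in the frame of tray between -0.045 and 0.045 m and height (world z) of box below 0.01 m and angle between box's own z axis and vertical below 0.12 rad and linear speed of box below 0.02 m/s); the robot touches nothing.
It fails at once if switch_a's rod runs through to its far (out) end (value of joint rod_a above 0.048 m).
It fails at once if switch_b's rod runs through to its far (in) end (value of joint rod_b below 0.012 m).
It fails at once if the lamp is moved more than 25 mm or tipped (distance of bulb from where it was at the start of the episode above 0.025 m or angle between bulb's own z axis and vertical above 0.35 rad).
It fails at once if the tape roll is moved more than 25 mm (distance of tape from where it was at the start of the episode above 0.025 m).
It fails at once if the outlet is moved more than 25 mm (distance of outlet from where it was at the start of the episode above 0.025 m).
It also fails if it takes over 64 s, if anything falls off the work surface, if the arm or the gripper's body presses on something with over 40 N, if the wrist force passes 120 N, or if a joint passes its speed limit or range.

## Working session

There is one attempt and no reset: what is moved stays moved. The work goes in short steps, Python scripts to look and compute and a shell command to move; the robot and the scene stay as the last step left them, time stands still between calls to the robot, and variables do not carry over. Pictures are saved under pics/ and viewed, and the job is handed in when it is done.

```bash
ls; mkdir -p pics; python3 - <<'E'
from rig import *
import cv2
for n in ("scene","side","wrist"):
    im=capture(n); cv2.imwrite(f"pics/{n}0.png",cv2.cvtColor(im,cv2.COLOR_RGB2BGR))
    p=camera_params(n); print(n,p["intrinsics"],p["view"])
s=read_state(); print(s["clock"],s["ee_pos"],s["tcp_rot"],s["wrist_force"],s["opening"])
E
```

```text
pics
scene [[499.92062364   0.         250.55108423]
 [  0.         499.92062364 192.41001423]
 [  0.           0.           1.        ]] [[-0.57466776  0.81834863 -0.00790522  0.32075364]
 [-0.66856211 -0.46386854  0.58124925  0.32666367]
 [ 0.47199754  0.33931033  0.81368718 -1.64681836]
 [ 0.          0.          0.          1.        ]]
side [[375.88175329   0.         251.56911926]
 [  0.         375.88175329 195.87868477]
 [  0.           0.           1.        ]] [[-9.99515133e-01 -2.44651036e-02 -1.92602477e-02  5.29889670e-01]
 [ 6.74215241e-04 -6.35429639e-01  7.72158481e-01 -5.53205733e-02]
 [-3.11294695e-02  7.71771101e-01  6.35138035e-01 -1.03817591e+00]
 [ 0.00000000e+00  0.00000000e+00  0.00000000e+00  1.00000000e+00]]
wrist [[286.41342956   0.         256.31503746]
 [  0.         286.41342956 190.32824434]
 [  0.           0.           1.        ]] [[ 2.91133761e-01 -9.56682238e-01 -4.78253047e-04 -6.76616546e-01]
 [ 9.05476651e-01  2.75712368e-01 -3.22637140e-01  4.10628914e-02]
 [ 3.08793081e-01  9.34975172e-02  9.46522608e-01 -3.80212386e-01]
 [ 0.00000000e+00  0.00000000e+00  0.00000000e+00  1.00000000e+00]]
0.15 [ 0.19671052 -0.64533902  0.23063237] [ 9.89074332e-01  1.47416274e-01 -1.25966094e-04 -6.26928058e-04] [ 0.29034946 -0.38169048  0.10566901] 0.08514992125623463
```

View pics/scene0.png

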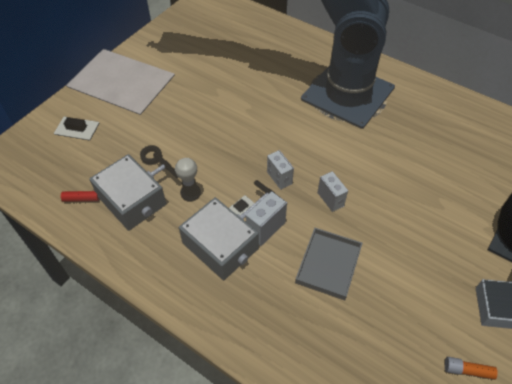

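View pics/side0.png

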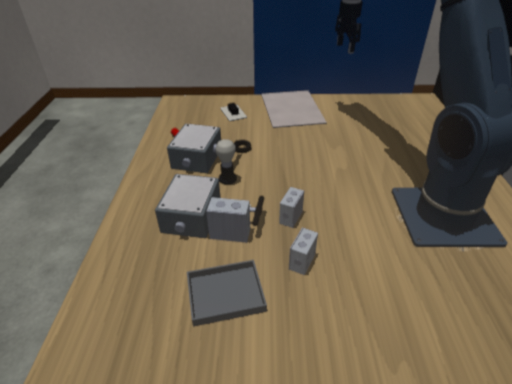

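View pics/wrist0.png

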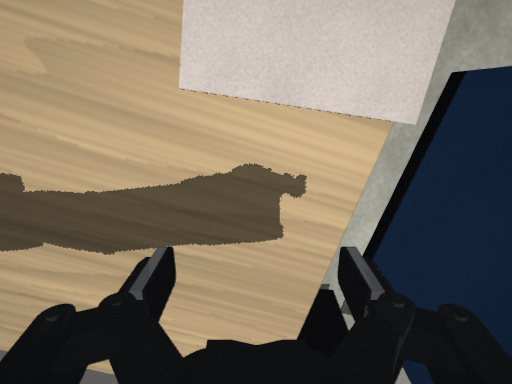

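Scene image: switch_a is at about (128,190), with the tape at (151,155) and the lamp at (189,180). Switch_b is at (220,236) and the tray at (330,263). There are three metal boxes: (265,216) between switch_b's face and handle, and smaller ones at (280,168) and (333,190). I'll enlarge this area to confirm.

```bash
cat > h.py <<'E'
import numpy as np, cv2
from rig import *
from scipy.spatial.transform import Rotation as R
def proj(cp,P):
    P=np.atleast_2d(P); c=P@cp["view"][:3,:3].T+cp["view"][:3,3]; K=cp["intrinsics"]
    v=np.c_[c[:,0],-c[:,1],-c[:,2]]@np.array(K).T
    return v[:,:2]/v[:,2:]
def ray(cp,uv,z):
    uv=np.atleast_2d(uv).astype(float); K=np.array(cp["intrinsics"]); V=np.array(cp["view"])
    d=np.c_[uv,np.ones(len(uv))]@np.linalg.inv(K).T; d=d*[1,-1,-1]; d=d@V[:3,:3]
    o=-V[:3,:3].T@V[:3,3]; t=(z-o[2])/d[:,2]; return o+d*t[:,None]
def save(n,im,crop=None,s=1):
    if crop: im=im[crop[1]:crop[3],crop[0]:crop[2]]
    im=cv2.resize(im,None,fx=s,fy=s,interpolation=cv2.INTER_CUBIC)
    cv2.imwrite("pics/"+n,cv2.cvtColor(im,cv2.COLOR_RGB2BGR))
def frame(x,y,yaw): 
    c,s=np.cos(yaw),np.sin(yaw); return np.array([[c,-s,0,x],[s,c,0,y],[0,0,1,0],[0,0,0,1]])
def tf(T,P): return np.atleast_2d(P)@T[:3,:3].T+T[:3,3]
E
python3 - <<'E'
from h import *
import pickle
D={}
ims={}
for n in ("scene","side"):
    im=capture(n); ims[n]=im
    for t in ("switch_a","box","tray","bulb","tape","outlet","handle_a"):
        r=silhouettes(n,t); D[n,t]=r
        print(n,t,[(round(d["confidence"],2),[int(v) for v in d["box"]],int(d["mask"].sum())) for d in r][:5])
pickle.dump((D,ims),open("d.pkl","wb"))
save("sc1.png",ims["scene"],(80,130,370,310),2.7)
save("sd1.png",ims["side"],(140,90,340,330),2.5)
E
```

```text
scene switch_a [(0.91, [89, 155, 176, 230], 3619), (0.55, [179, 177, 270, 279], 4106)]
scene box [(0.94, [245, 192, 286, 247], 1304), (0.93, [319, 171, 347, 209], 769)]
scene tray [(0.61, [153, 154, 178, 180], 264), (0.58, [295, 229, 363, 299], 3218)]
scene bulb [(0.84, [176, 157, 199, 203], 705), (0.57, [141, 145, 164, 165], 279)]
scene tape [(0.62, [140, 146, 162, 167], 270)]
scene outlet [(0.7, [233, 196, 254, 211], 246)]
scene handle_a [(0.67, [152, 155, 177, 175], 207), (0.49, [244, 179, 269, 213], 83)]
side switch_a [(0.95, [165, 123, 238, 172], 2129), (0.59, [152, 170, 263, 238], 3336)]
side box [(0.97, [206, 199, 245, 243], 1719), (0.97, [277, 186, 305, 230], 797), (0.64, [290, 226, 317, 274], 934)]
side tray [(0.63, [184, 261, 269, 326], 4105)]
side bulb [(0.95, [218, 136, 235, 186], 715)]
side tape [(0.64, [236, 137, 250, 157], 143)]
side outlet []
side handle_a [(0.79, [251, 194, 264, 225], 185)]
```

View pics/sc1.png

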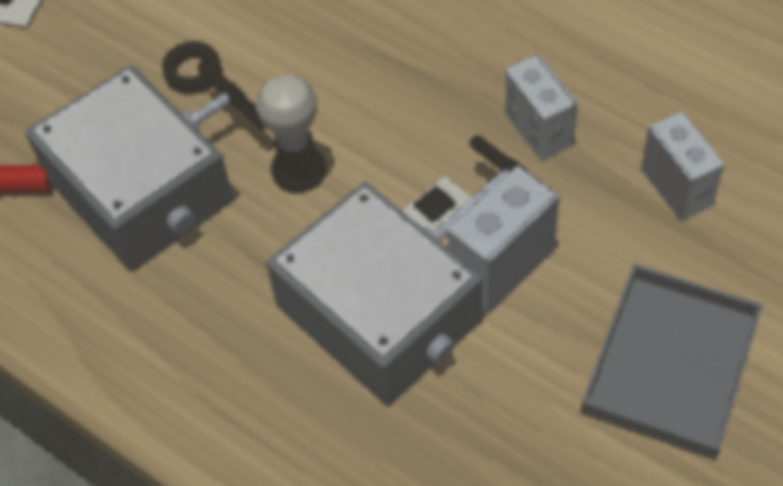

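View pics/sd1.png

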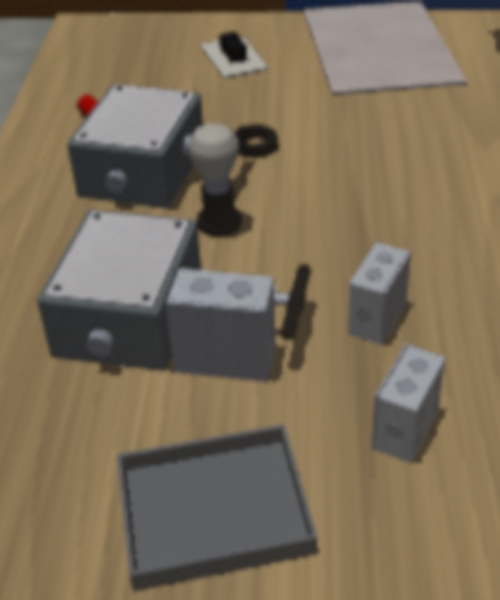

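The crops confirm the box at scene (265,216), side (225,221). It stands between switch_b's face and handle and is visibly larger than the other two at (280,168) and (333,190). Next I'll fit poses from the corners and check the size.

```bash
cat > fit.py <<'E'
from h import *
from scipy.optimize import least_squares
cs,cd=camera_params("scene"),camera_params("side")
S=lambda p:np.array(p)/2.7+[80,130]
D=lambda p:np.array(p)/2.5+[140,90]
for nm,z,sc,sd in [
 ("sw_b",.085,[(366,183),(483,280),(385,362),(268,263)],[(198,218),(168,303),(42,303),(95,212)]),
 ("sw_a",.085,[(131,67),(219,155),(117,222),(28,132)],[(202,95),(177,160),(72,150),(120,86)]),
 ("tray",.025,[(634,265),(761,306),(717,452),(583,408)],[(283,428),(315,545),(133,578),(120,455)]),
 ("box",.1,[(515,165),(558,197),(487,262),(443,233)],[(272,275),(273,308),(168,305),(178,270)]),
 ("l1",None,[(535,57),(576,100),(548,118),(507,73)],None),]:
    if z is None: continue
    a=ray(cs,S(sc),z)[:,:2]; b=ray(cd,D(sd),z)[:,:2]
    m=(a+b)/2
    e=[np.linalg.norm(m[i]-m[(i+1)%4]) for i in range(4)]
    f=(m[0]+m[1])/2; c=m.mean(0); y=np.arctan2(*(((m[2]+m[3])/2-f)[::-1]))
    print(nm,"diff mm",np.round((a-b)*1e3).tolist(),"edges",np.round(e,3),"front",f.round(4),"ctr",c.round(4),"yaw",round(y,3), "edge01 dir",np.round(np.arctan2(*((m[1]-m[0])[::-1])),3))
E
python3 fit.py
```

```text
sw_b diff mm [[6.0, 3.0], [14.0, 14.0], [5.0, -9.0], [11.0, -5.0]] edges [0.15  0.124 0.155 0.122] front [0.6344 0.0103] ctr [0.6954 0.0035] yaw -0.111 edge01 dir 1.43
sw_a diff mm [[8.0, -6.0], [25.0, -17.0], [6.0, -22.0], [13.0, -6.0]] edges [0.156 0.127 0.158 0.121] front [ 0.6574 -0.2699] ctr [ 0.718  -0.2828] yaw -0.21 edge01 dir 1.41
tray diff mm [[3.0, -5.0], [3.0, -10.0], [9.0, -5.0], [10.0, 1.0]] edges [0.129 0.157 0.128 0.158] front [0.5078 0.2485] ctr [0.5844 0.2665] yaw 0.232 edge01 dir 1.803
box diff mm [[2.0, -2.0], [12.0, 2.0], [7.0, -8.0], [8.0, -6.0]] edges [0.052 0.101 0.053 0.1  ] front [0.5364 0.0764] ctr [0.5863 0.0717] yaw -0.095 edge01 dir 1.52
```

```bash
cat >> h.py <<'E'
def go(x,y,z,yaw):
    "tool shift + turn to a down-pointing pose with tool x at yaw"
    s=read_state(); q=R.from_quat(s["tcp_rot"]); p=np.array(s["ee_pos"])
    c,sn=np.cos(yaw),np.sin(yaw)
    T=R.from_matrix(np.array([[c,sn,0],[sn,-c,0],[0,0,-1]]))
    d=q.inv().apply(np.array([x,y,z])-p); a=(q.inv()*T).as_rotvec()
    print("t",round(s["clock"],2),"pos",p.round(4),"shift",d.round(4),"turn",a.round(4),"F",np.round(s["wrist_force"],1),"op",round(s["opening"],4))
E
python3 -c "
from h import *
go(.5,.05,.36,-.1)"; python3 -m jog --help | head
```

```text
t 0.95 pos [ 0.1968 -0.6457  0.2313] shift [ 0.4928 -0.5771 -0.1287] turn [ 0.     -0.      0.3958] F [-0.6  0.3  0. ] op 0.0854invalid input: not JSON, or not a number
```

```bash
python3 -m jog '[[0.493,-0.577,-0.129,0,0,0.13,-1],[0.493,-0.577,-0.129,0,0,0.26,-1],[0.493,-0.577,-0.129,0,0,0.396,-1],[0.493,-0.577,-0.129,0,0,0.396,-1],[0.493,-0.577,-0.129,0,0,0.396,-1]]'; python3 -c "
from h import *
go(.5,.05,.36,-.1)"
```

```text
clock: 1.45
ee_pos: [0.2959, -0.4179, 0.2736]
tcp_rot: [0.999, -0.05, 0.0, 0.0]
wrist_force: [1.4, -0.2, -0.1]
opening: 0.0854
t 1.45 pos [ 0.2959 -0.4179  0.2736] shift [ 0.1562 -0.4859 -0.0865] turn [ 0.0003 -0.0004 -0.0003] F [ 1.4 -0.2 -0.1] op 0.0854
```

```bash
python3 -m jog '[[0.156,-0.486,-0.086,0,0,0,-1],[0.156,-0.486,-0.086,0,0,0,-1],[0.156,-0.486,-0.086,0,0,0,-1],[0.156,-0.486,-0.086,0,0,0,-1],[0.156,-0.486,-0.086,0,0,0,-1]]'; python3 -c "
from h import *
im=capture('wrist'); save('w1.png',im,None,1.5)
go(.5,.05,.36,-.1)"
```

```text
clock: 1.95
ee_pos: [0.3941, -0.1918, 0.3155]
tcp_rot: [0.999, -0.05, 0.001, 0.0]
wrist_force: [1.4, 0.3, -0.9]
opening: 0.0856
t 2.0 pos [ 0.3981 -0.184   0.3167] shift [ 0.0802 -0.2425 -0.0422] turn [-0.0029 -0.0043  0.0084] F [4.2 6.6 1.4] op 0.0855
```

View pics/w1.png

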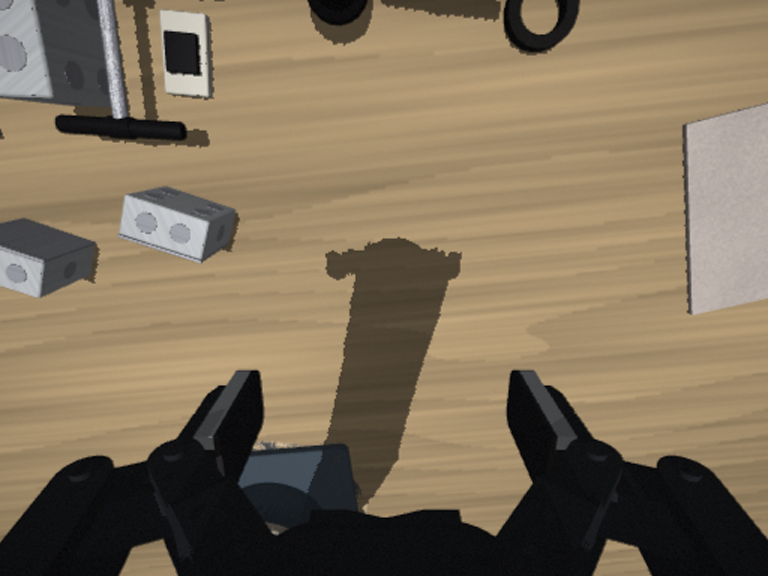

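Wrist picture: handle_b's bar runs from (60,123) to (183,130), with the outlet at (185,52), the box upper left, and the lamp base and tape at the top edge. I'll move ahead for a view of everything.

```bash
python3 -m jog '[[0.185,-0.10,-0.08,0,0,0,-1],[0.185,-0.10,-0.08,0,0,0,-1],[0.185,-0.10,-0.08,0,0,0,-1],[0.185,-0.10,-0.08,0,0,0,-1],[0.185,-0.10,-0.08,0,0,0,-1]]'; python3 -m jog '[[0,0,0,0,0,0,-1],[0,0,0,0,0,0,-1]]'; python3 -c "
from h import *
import pickle
cp=camera_params('wrist')
im=capture('wrist'); save('w2.png',im,None,1.5); pickle.dump((cp,im),open('w2.pkl','wb'))
go(.5,.05,.36,-.1)"
```

```text
clock: 2.5
ee_pos: [0.5937, -0.0997, 0.3987]
tcp_rot: [0.999, -0.045, 0.003, -0.002]
wrist_force: [-0.4, 0.0, 1.2]
opening: 0.0855
clock: 2.7
ee_pos: [0.5939, -0.0995, 0.398]
tcp_rot: [0.999, -0.044, 0.003, -0.002]
wrist_force: [-0.6, -1.0, 0.7]
opening: 0.0855
t 2.75 pos [ 0.5931 -0.1003  0.3981] shift [-0.1064 -0.1412  0.038 ] turn [-0.0032 -0.0047  0.01  ] F [-0.7  0.7 -0.2] op 0.0849
```

View pics/w2.png

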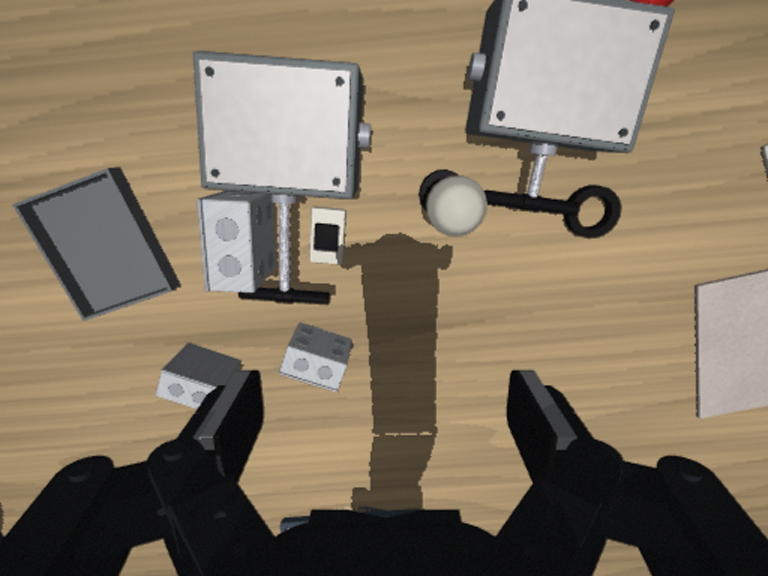

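```bash
python3 - <<'E'
from h import *
import pickle
cp,im=pickle.load(open('w2.pkl','rb'))
save('w2a.png',im,(0,90,260,240),3); save('w2b.png',im,(270,70,430,180),4.5)
E
```

```text
(no output)
```

View pics/w2a.png

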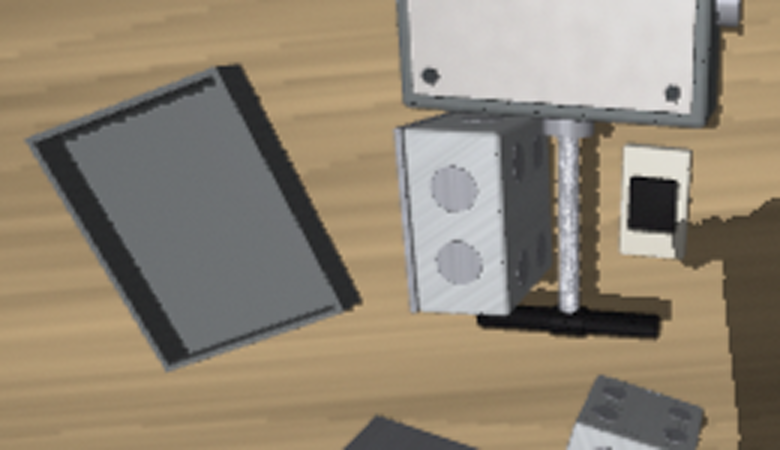

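View pics/w2b.png

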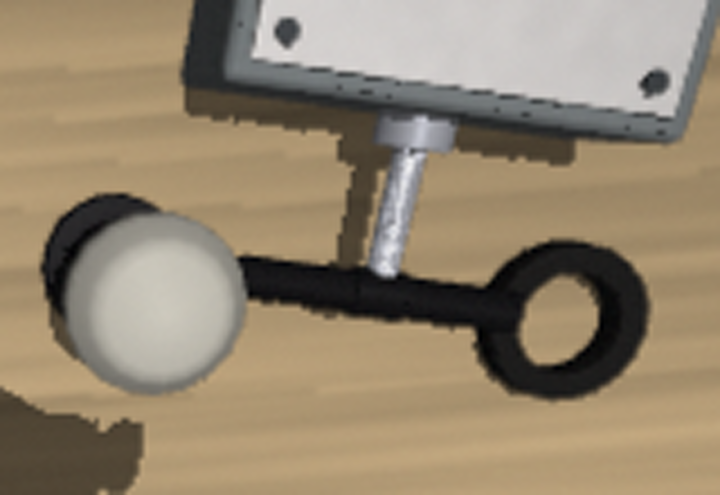

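```bash
cat > m2.py <<'E'
from h import *
import pickle
cp,im=pickle.load(open('w2.pkl','rb'))
A=lambda p:np.array(p)/3+[0,90]
B=lambda p:np.array(p)/4.5+[270,70]
def quad(nm,m):
    m=m[:,:2]; print(nm,"edges",[round(float(np.linalg.norm(m[i]-m[(i+1)%4])),3) for i in range(4)],"ctr",m.mean(0).round(4),"angs",[round(float(np.arctan2(*(m[(i+1)%4]-m[i])[::-1])),3) for i in range(4)])
quad("box",ray(cp,A([(402,128),(506,130),(510,313),(412,311)]),.1))
quad("trayrim",ray(cp,A([(28,140),(218,67),(350,308),(168,368)]),.025))
b=ray(cp,A([(478,321),(660,326),(569,324)]),.05); print("barb",b.round(4).tolist(),np.linalg.norm(b[0]-b[1]))
print("rodb",ray(cp,A([(568,130),(569,305)]),.05).round(4).tolist())
print("frontb",ray(cp,A([(402,105),(712,125)]),.085).round(4).tolist())
a=ray(cp,B([(245,277),(520,312),(380,292)]),.05); print("bara",a.round(4).tolist(),np.linalg.norm(a[0]-a[1]))
print("roda",ray(cp,B([(415,130),(384,270)]),.05).round(4).tolist())
print("fronta",ray(cp,B([(225,80),(680,140)]),.085).round(4).tolist())
print("tape",ray(cp,B([(562,318)]),.019).round(4).tolist())
print("bulb r at widest",ray(cp,B([(155,303),(66,303),(246,303)]),.115).round(4).tolist())
print("outlet",ray(cp,A([(623,145),(692,150),(622,253),(690,260)]),.01).round(4).tolist())
E
python3 m2.py
```

```text
box edges [0.053, 0.099, 0.053, 0.099] ctr [0.5871 0.0645] angs [-1.678, 2.978, 1.461, -0.169]
trayrim edges [0.129, 0.158, 0.132, 0.156] ctr [0.5845 0.2572] angs [-1.328, -2.882, 1.802, 0.244]
barb [[0.5161, 0.0842, 0.05], [0.5032, -0.0256, 0.05], [0.5094, 0.0294, 0.05]] 0.1105419716261528
rodb [[0.6248, 0.011, 0.05], [0.5214, 0.0274, 0.05]]
frontb [[0.6489, 0.0865, 0.085], [0.6244, -0.0731, 0.085]]
bara [[0.6076, -0.2169, 0.05], [0.5853, -0.3203, 0.05], [0.5975, -0.2675, 0.05]] 0.10575270959097026
roda [[0.6548, -0.2789, 0.05], [0.6056, -0.2688, 0.05]]
fronta [[0.678, -0.2035, 0.085], [0.6453, -0.3558, 0.085]]
tape [[0.5756, -0.3506, 0.019]]
bulb r at widest [[0.6109, -0.1732, 0.115], [0.6135, -0.1441, 0.115], [0.6083, -0.2029, 0.115]]
outlet [[0.6086, -0.0114, 0.01], [0.6018, -0.0532, 0.01], [0.5406, -0.0009, 0.01], [0.5321, -0.0437, 0.01]]
```

Wrist picture: the sizes come out right (box 0.053 by 0.099, bar 0.110, tray 0.13 by 0.157). The box's top is at crop (402–510, 128–313), clear for a grasp from above, so I'll go there.

```bash
python3 -c "
from h import *
go(.587,.0645,.2,-.145)"
```

```text
t 2.75 pos [ 0.5931 -0.1003  0.3981] shift [-0.0218 -0.163   0.1985] turn [-0.0033 -0.0046  0.055 ] F [-0.7  0.7 -0.2] op 0.0849
```

```bash
python3 -m jog '[[-0.022,-0.163,0.198,-0.003,-0.005,0.055,-1],[-0.022,-0.163,0.198,-0.003,-0.005,0.055,-1],[-0.022,-0.163,0.198,-0.003,-0.005,0.055,-1],[-0.022,-0.163,0.198,-0.003,-0.005,0.055,-1],[-0.022,-0.163,0.198,-0.003,-0.005,0.055,-1]]'; python3 -m jog '[[0,0,0,0,0,0,-1],[0,0,0,0,0,0,-1]]'; python3 -c "
from h import *
import pickle
cp=camera_params('wrist')
im=capture('wrist'); save('w3.png',im,None,1.5); pickle.dump((cp,im),open('w3.pkl','wb'))
go(.587,.0645,.062,-.145)"
```

```text
clock: 3.25
ee_pos: [0.5856, 0.059, 0.2053]
tcp_rot: [0.997, -0.074, 0.0, 0.0]
wrist_force: [0.8, -0.6, -0.9]
opening: 0.0855
clock: 3.45
ee_pos: [0.5842, 0.058, 0.2047]
tcp_rot: [0.997, -0.073, -0.001, 0.001]
wrist_force: [0.1, 0.0, 1.0]
opening: 0.0854
t 3.5 pos [0.5853 0.0572 0.2059] shift [ 0.0006 -0.0077  0.1439] turn [ 0.0014 -0.0005 -0.0037] F [-0.3 -0.4  0.3] op 0.0856
```

View pics/w3.png

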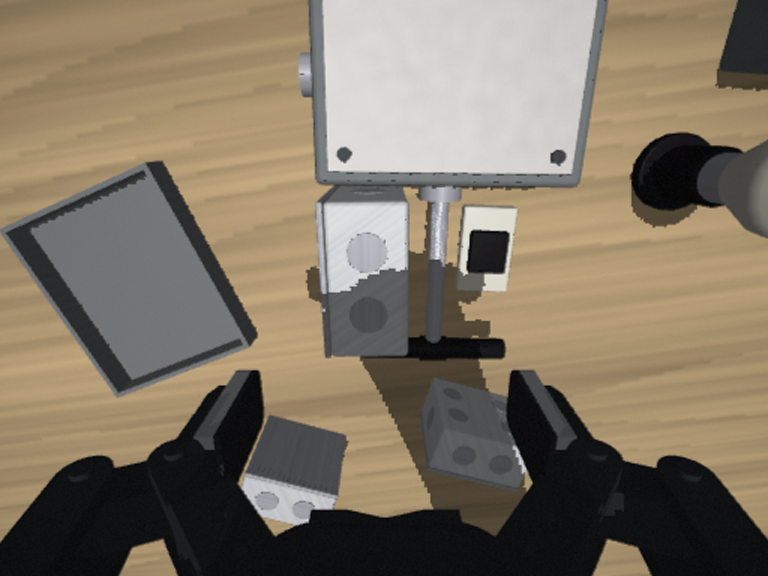

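```bash
python3 - <<'E'
from h import *
import pickle
cp,im=pickle.load(open('w3.pkl','rb'))
A=lambda p:np.array(p)/1.5
m=ray(cp,A([(318,203),(408,203),(407,356),(326,356)]),.1)[:,:2]
print(m.round(4).tolist(),m.mean(0).round(4),[round(float(np.linalg.norm(m[i]-m[(i+1)%4])),3) for i in range(4)],[round(float(np.arctan2(*(m[(i+1)%4]-m[i])[::-1])),3) for i in range(4)])
t=ray(cp,A([(3,232),(151,163),(256,340),(118,393)]),.025)[:,:2]
print(t.mean(0).round(4),[round(float(np.linalg.norm(t[i]-t[(i+1)%4])),3) for i in range(4)],[round(float(np.arctan2(*(t[(i+1)%4]-t[i])[::-1])),3) for i in range(4)])
b=ray(cp,A([(503,348),(434,348)]),.05); print(b.round(4).tolist())
go(*m.mean(0),.062,-.145)
E
```

```text
[[0.6387, 0.0862], [0.6311, 0.0355], [0.5344, 0.0487], [0.5421, 0.1002]] [0.5866 0.0676] [0.051, 0.098, 0.052, 0.098] [-1.719, 3.005, 1.422, -0.145]
[0.5854 0.2562] [0.131, 0.154, 0.134, 0.153] [-1.324, -2.875, 1.81, 0.247]
[[0.5033, -0.0243, 0.05], [0.5112, 0.0282, 0.05]]
t 3.5 pos [0.5853 0.0572 0.2059] shift [-0.0003 -0.0108  0.1438] turn [ 0.0014 -0.0005 -0.0037] F [-0.3 -0.4  0.3] op 0.0856
```

```bash
python3 -m jog '[[0,-0.010,0,0.001,0,-0.004,-1],[0,-0.010,0.05,0.001,0,-0.004,-1],[0,-0.010,0.10,0.001,0,-0.004,-1],[0,-0.010,0.144,0.001,0,-0.004,-1],[0,-0.010,0.144,0.001,0,-0.004,-1]]'; python3 -c "
from h import *
save('w4.png',capture('wrist'),None,1.5)
go(.5868,.067,.062,-.145)"
```

```text
clock: 4.0
ee_pos: [0.584, 0.0655, 0.0579]
tcp_rot: [0.997, -0.073, -0.003, 0.001]
wrist_force: [-0.6, -0.3, -0.2]
opening: 0.0855
t 4.05 pos [0.5859 0.066  0.061 ] shift [ 0.0007 -0.0012 -0.001 ] turn [ 0.0018  0.0027 -0.0007] F [0.1 0.2 0.2] op 0.0851
```

View pics/w4.png

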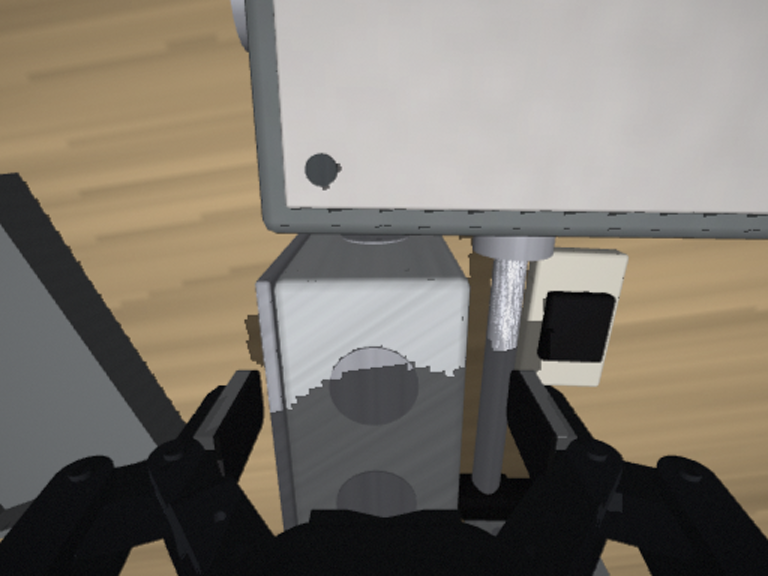

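The jaws straddle the box (about 270–465 px, pads at 262 and 512) and clear the rod. I'll shift 3 mm left and close.

```bash
python3 -m jog '[[0,-0.003,0,0,0,0,-1],[0,-0.003,0,0,0,0,1],[0,-0.003,0,0,0,0,1],[0,-0.003,0,0,0,0,1],[0,-0.003,0,0,0,0,1]]' 50; python3 -m jog '[[0,0,0,0,0,0,1],[0,0,0,0,0,0,1],[0,0,0,0,0,0,1],[0,0,0,0,0,0,1]]'
```

```text
clock: 4.55
ee_pos: [0.5877, 0.0693, 0.0632]
tcp_rot: [0.997, -0.073, 0.0, 0.0]
wrist_force: [0.3, 0.2, 9.5]
opening: 0.0536
clock: 4.95
ee_pos: [0.5875, 0.0692, 0.0633]
tcp_rot: [0.997, -0.073, 0.0, 0.0]
wrist_force: [-1.4, 0.1, 0.8]
opening: 0.0535
```

```bash
python3 -m jog '[[0,0,-0.02,0,0,0,1],[0,0,-0.04,0,0,0,1],[0,0,-0.07,0,0,0,1],[0,0,-0.10,0,0,0,1],[0,0,-0.10,0,0,0,1]]'; python3 -c "
from h import *
save('w5.png',capture('wrist'),None,1.5);save('s5.png',capture('scene'),(130,100,400,310),2.8)
go(.585,.2565,.165,.24)"
```

```text
clock: 5.45
ee_pos: [0.5896, 0.0697, 0.167]
tcp_rot: [0.997, -0.073, 0.003, -0.0]
wrist_force: [1.0, 0.4, -3.5]
opening: 0.0536
t 5.55 pos [0.5875 0.0692 0.1633] shift [-0.0296 -0.1849 -0.0019] turn [ 0.0009 -0.0009 -0.3858] F [-1.  -1.3 -4.2] op 0.0532
```

View pics/w5.png

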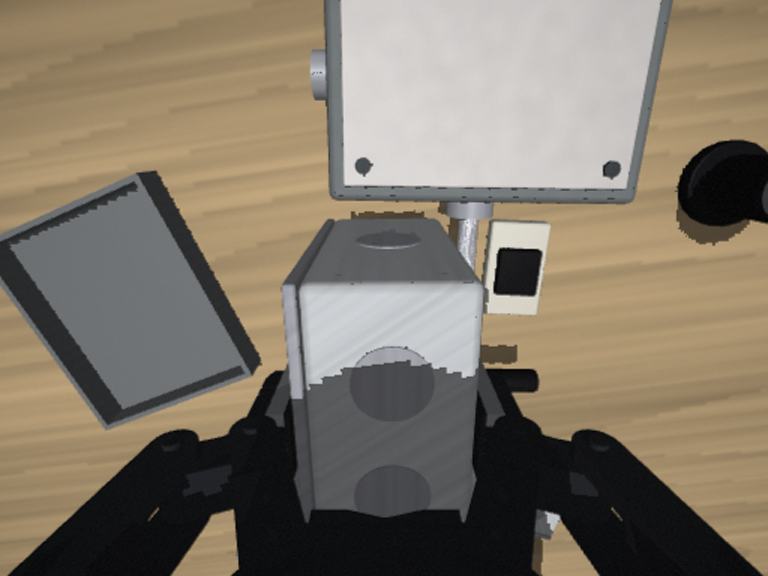

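View pics/s5.png

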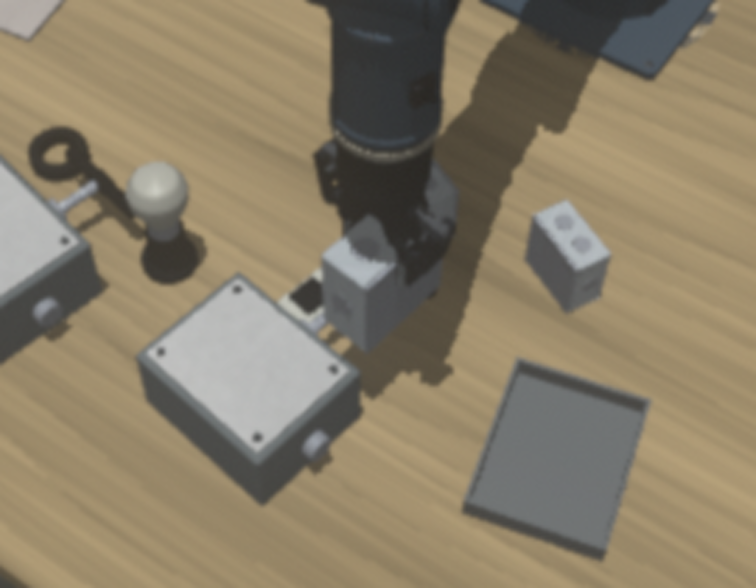

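The box is held upright and clear in both pictures. I'll carry it over the tray, whose centre is (0.585, 0.2565) with yaw 0.24.

```bash
python3 -m jog '[[-0.030,-0.185,-0.002,0,0,-0.13,1],[-0.030,-0.185,-0.002,0,0,-0.26,1],[-0.030,-0.185,-0.002,0,0,-0.386,1],[-0.030,-0.185,-0.002,0,0,-0.386,1],[-0.030,-0.185,-0.002,0,0,-0.386,1]]'; python3 -m jog '[[0,0,0,0,0,0,1],[0,0,0,0,0,0,1]]'; python3 -c "
from h import *
save('w6.png',capture('wrist'),None,1.5);save('sd6.png',capture('side'),(120,100,360,340),2.5)
go(.585,.2565,.069,.24)"
```

```text
clock: 6.05
ee_pos: [0.5819, 0.2645, 0.1631]
tcp_rot: [0.992, 0.124, -0.001, -0.002]
wrist_force: [-0.8, 1.0, -1.9]
opening: 0.0533
clock: 6.25
ee_pos: [0.5808, 0.2643, 0.1614]
tcp_rot: [0.992, 0.124, -0.003, -0.001]
wrist_force: [-0.8, -0.1, -3.4]
opening: 0.0531
t 6.35 pos [0.5817 0.2631 0.1623] shift [0.0019 0.0074 0.0932] turn [-0.0028  0.0032  0.0077] F [-0.3 -0.1 -3.4] op 0.0534
```

View pics/w6.png

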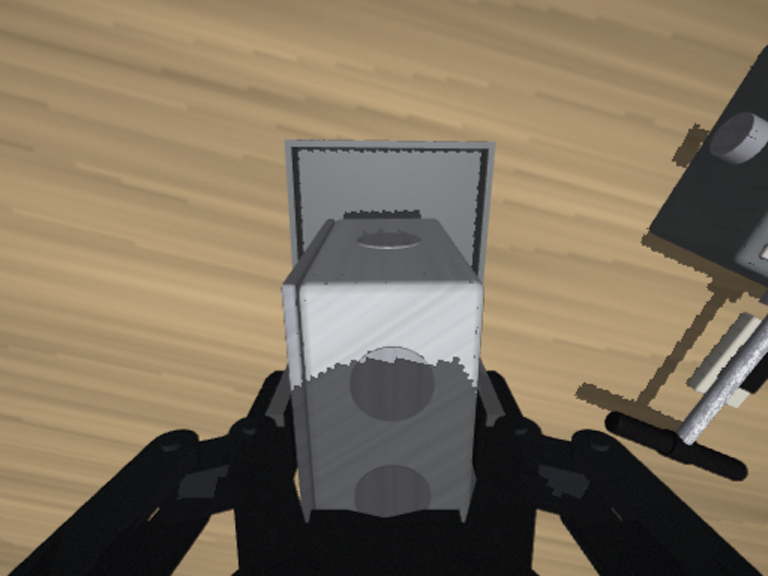

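View pics/sd6.png

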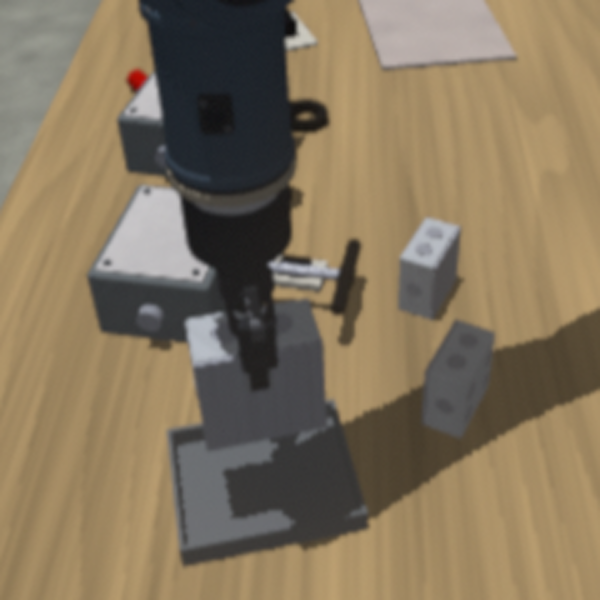

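The box is aligned over the tray and well inside the rim. Lowering.

```bash
python3 -m jog '[[0.002,0.006,0.02,0,0.003,0.006,1],[0.002,0.006,0.045,0,0.003,0.006,1],[0.002,0.006,0.07,0,0.003,0.006,1],[0.002,0.006,0.085,0,0.003,0.006,1],[0.002,0.006,0.090,0,0.003,0.006,1]]'; python3 -m jog '[[0,0,0.001,0,0,0,1],[0,0,0.002,0,0,0,1],[0,0,0.002,0,0,0,1]]';  python3 -c "
from h import *
go(.585,.2565,.068,.24)"
```

```text
clock: 6.85
ee_pos: [0.5843, 0.2566, 0.0706]
tcp_rot: [0.993, 0.12, -0.001, -0.001]
wrist_force: [0.1, -0.2, -2.0]
opening: 0.0537
clock: 7.15
ee_pos: [0.5848, 0.2567, 0.0695]
tcp_rot: [0.993, 0.12, -0.001, -0.001]
wrist_force: [0.2, -0.9, -2.5]
opening: 0.0529
t 7.15 pos [0.5848 0.2567 0.0695] shift [0.0001 0.0003 0.0015] turn [-0.0021  0.0013  0.0003] F [ 0.2 -0.9 -2.5] op 0.0529
```

```bash
python3 -m jog '[[0,0,0.001,0,0,0,1],[0,0,0.002,0,0,0,1],[0,0,0.003,0,0,0,1]]';  python3 -c "
from h import *
go(.585,.2565,.068,.24)"
```

```text
clock: 7.45
ee_pos: [0.585, 0.257, 0.0673]
tcp_rot: [0.993, 0.12, -0.0, -0.001]
wrist_force: [-4.0, -2.2, 14.6]
opening: 0.0532
t 7.45 pos [0.585  0.257  0.0673] shift [-0.0001  0.0005 -0.0007] turn [-0.0023  0.0004  0.0004] F [-4.  -2.2 14.6] op 0.0532
```

It's on the tray floor (14.6 N). Releasing and retreating.

```bash
python3 -m jog '[[0,0,-0.0005,0,0,0,1],[0,0,-0.0005,0,0,0,-1],[0,0,-0.0005,0,0,0,-1],[0,0,-0.0005,0,0,0,-1],[0,0,-0.0005,0,0,0,-1]]'; python3 -m jog '[[0,0,-0.001,0,0,0,-1],[0,0,-0.03,0,0,0,-1],[0,0,-0.07,0,0,0,-1],[0,0,-0.12,0,0,0,-1],[0,0,-0.17,0,0,0,-1]]';  python3 -c "
from h import *
save('w7.png',capture('wrist'),None,1.5);save('sd7.png',capture('side'),(120,100,360,340),2.5)
go(.585,.2565,.24,.24)"
```

```text
clock: 7.95
ee_pos: [0.5851, 0.2571, 0.0678]
tcp_rot: [0.993, 0.12, -0.0, -0.001]
wrist_force: [-0.6, -0.8, -0.3]
opening: 0.0851
clock: 8.45
ee_pos: [0.5848, 0.2564, 0.2395]
tcp_rot: [0.993, 0.12, -0.001, -0.001]
wrist_force: [0.8, 0.3, -0.7]
opening: 0.0853
t 8.55 pos [0.5881 0.2584 0.2456] shift [-0.0035  0.0012  0.0056] turn [-0.0051 -0.0114  0.0001] F [ 1.   0.9 -0.4] op 0.0858
```

View pics/w7.png

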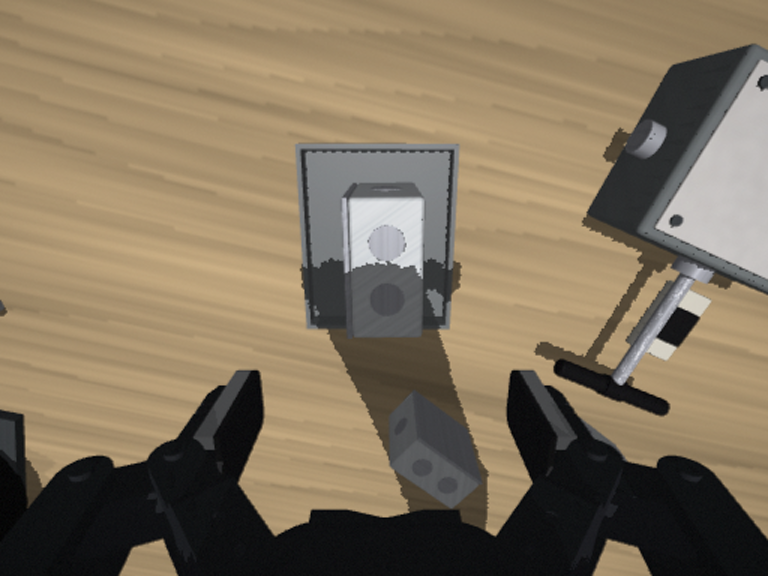

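View pics/sd7.png

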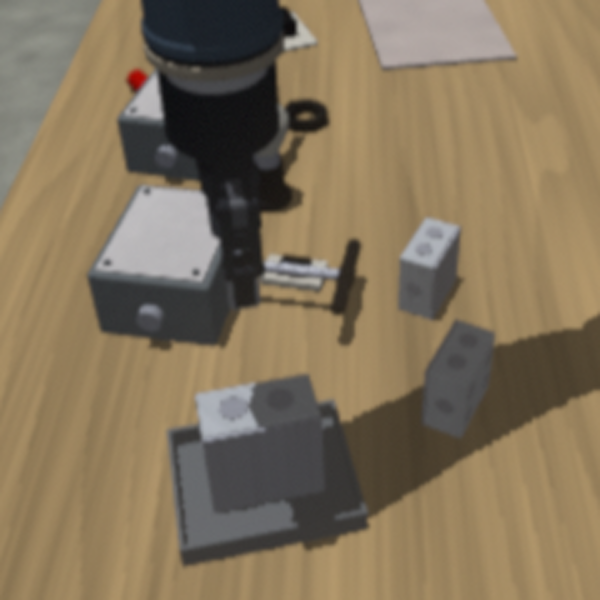

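The box stands in the tray, roughly central: wrist picture, box (343–423, 195–336), tray rim (297–458, 145–328). Next is handle_b, so I'll check clearances and the joint 7 range.

```bash
python3 - <<'E'
from h import *
import pickle
cp,im=pickle.load(open('w2.pkl','rb'))
print(ray(cp,np.array([(303,322),(352,337),(188,344),(242,360)])/1.5,0).round(3).tolist())
s=read_state(); print(np.round(s["joints"],2))
go(.5146,.0617,.2,-1.71); go(.5146,.0617,.2,1.43)
E
```

```text
[[0.454, 0.024, 0.0], [0.426, -0.04, 0.0], [0.435, 0.189, 0.0], [0.404, 0.119, 0.0]]
[-0.33  0.51 -0.26  1.52  0.14  1.12 -1.94]
t 8.55 pos [0.5881 0.2584 0.2456] shift [-0.1187  0.1738  0.0434] turn [-0.0146 -0.0025  1.9501] F [ 1.   0.9 -0.4] op 0.0858
t 8.55 pos [0.5881 0.2584 0.2456] shift [-0.1187  0.1738  0.0434] turn [ 0.0023 -0.0131 -1.1899] F [ 1.   0.9 -0.4] op 0.0858
```

```bash
python3 -m jog '[[-0.02,0.04,0.0,0,0,-0.14,0],[-0.04,0.08,0,0,0,-0.28,0],[-0.08,0.12,0.0,0,0,-0.42,0],[-0.119,0.15,0.03,0,0,-0.56,0],[-0.119,0.174,0.043,0,0,-0.70,0]]'; python3 -c "
from h import *
go(.5146,.0617,.16,1.43)"
```

```text
clock: 9.05
ee_pos: [0.5112, 0.0598, 0.2003]
tcp_rot: [0.89, 0.456, 0.006, -0.001]
wrist_force: [1.2, -0.7, 0.3]
opening: 0.0425
t 9.05 pos [0.5112 0.0598 0.2003] shift [0.0031 0.0015 0.0403] turn [ 0.0063 -0.0098 -0.4837] F [ 1.2 -0.7  0.3] op 0.0425
```

```bash
python3 -m jog '[[0.003,0.0015,0.02,0.006,-0.01,-0.14,0],[0.003,0.0015,0.04,0.006,-0.01,-0.28,0],[0.003,0.0015,0.040,0.006,-0.01,-0.42,0],[0.003,0.0015,0.04,0.006,-0.01,-0.484,0],[0.003,0.0015,0.04,0.006,-0.01,-0.484,0]]'; python3 -c "
from h import *
import pickle
cp=camera_params('wrist')
im=capture('wrist');save('w8.png',im,None,1.5);pickle.dump((cp,im),open('w8.pkl','wb'))
go(.5146,.0617,.03,1.43)"
```

```text
clock: 9.55
ee_pos: [0.5145, 0.0615, 0.1601]
tcp_rot: [0.755, 0.656, -0.0, -0.0]
wrist_force: [-0.4, -0.5, 0.1]
opening: 0.0432
t 9.6 pos [0.5146 0.0615 0.1603] shift [ 2.000e-04 -1.000e-04  1.303e-01] turn [ 0.0002  0.0001 -0.0016] F [ 0.2 -0.5 -0.5] op 0.0429
```

View pics/w8.png

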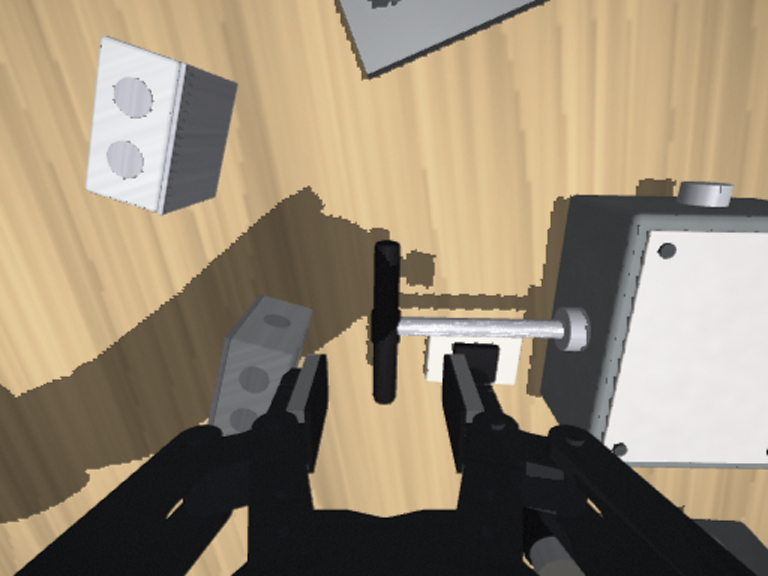

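```bash
python3 - <<'E'
from h import *
import pickle
cp,im=pickle.load(open('w8.pkl','rb'))
b=ray(cp,np.array([(387,243),(384,401)])/1.5,.05); c=b.mean(0); d=(b[0]-b[1]);print(b.round(4).tolist(),np.linalg.norm(d)); d/=np.linalg.norm(d)
yaw=np.arctan2(d[1],d[0]); print(yaw); p=c+.033*d; print(p)
go(p[0],p[1],.03,yaw)
E
```

```text
[[0.5204, 0.0831, 0.05], [0.5031, -0.026, 0.05]] 0.11042596186605579
1.4138466607290998
[0.51690694 0.06117807 0.05      ]
t 9.6 pos [0.5146 0.0615 0.1603] shift [-0.      0.0023  0.1303] turn [0.0002 0.     0.0145] F [ 0.2 -0.5 -0.5] op 0.0429
```

handle_b's bar is centred and parallel between the pads: bar at px 385, pads at 328 and 443. Descending, then gripping.

```bash
python3 -m jog '[[0,0.001,0.04,0,0,0.008,0],[0,0.001,0.08,0,0,0.008,0],[0,0.001,0.11,0,0,0.008,0],[0,0.001,0.13,0,0,0.008,0],[0,0.001,0.13,0,0,0.008,0]]'; python3 -m jog '[[0,0,0,0,0,0,0.3],[0,0,0,0,0,0,1],[0,0,0,0,0,0,1],[0,0,0,0,0,0,1],[0,0,0,0,0,0,1]]' 60; python3 -c "
from h import *
go(.5146,.0617,.03,1.42)
save('w9.png',capture('wrist'),None,1.5)"
```

```text
clock: 10.1
ee_pos: [0.5142, 0.0612, 0.0283]
tcp_rot: [0.759, 0.651, -0.002, -0.001]
wrist_force: [-0.7, -0.2, 0.1]
opening: 0.0425
clock: 10.6
ee_pos: [0.5155, 0.0613, 0.0294]
tcp_rot: [0.759, 0.651, -0.0, -0.0]
wrist_force: [2.3, -0.5, 6.2]
opening: 0.0141
t 10.6 pos [0.5155 0.0613 0.0294] shift [ 0.0002 -0.0009 -0.0006] turn [-0.0007  0.0007 -0.0016] F [ 2.3 -0.5  6.2] op 0.0141
```

View pics/w9.png

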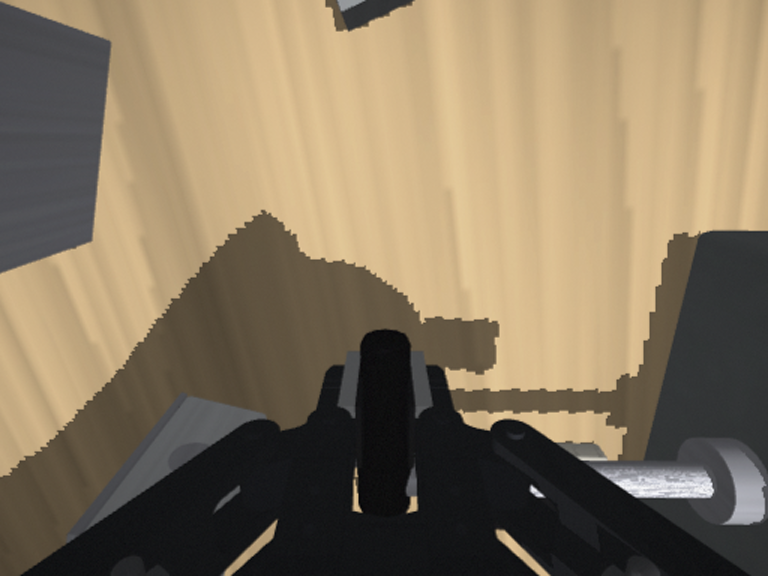

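```bash
python3 -m jog '[[0,0.006,0,0,0,0,1],[0,0.012,0,0,0,0,1],[0,0.018,0,0,0,0,1],[0,0.024,0,0,0,0,1],[0,0.030,0,0,0,0,1]]'; python3 -m jog '[[0,0,0,0,0,0,1],[0,0,0,0,0,0,1]]'; python3 -c "
from h import *
p=np.array(read_state()['ee_pos'])-[.5155,.0613,.0294]; print(p, p@[.989,-.15,0])
go(.5452,.0568,.03,1.42)
save('w10.png',capture('wrist'),None,1.5); save('sd10.png',capture('side'),(120,100,360,340),2.5)"
```

```text
clock: 11.15
ee_pos: [0.5459, 0.0564, 0.0295]
tcp_rot: [0.759, 0.651, -0.0, 0.0]
wrist_force: [-9.1, 2.4, 4.8]
opening: 0.0138
clock: 11.35
ee_pos: [0.5454, 0.0565, 0.0295]
tcp_rot: [0.759, 0.651, -0.001, -0.0]
wrist_force: [-3.3, 1.9, 2.8]
opening: 0.0139
[ 2.99127240e-02 -4.79797454e-03  7.48626840e-05] 0.030303380243751253
t 11.35 pos [0.5454 0.0565 0.0295] shift [ 0.0003 -0.0003 -0.0005] turn [-0.0011  0.0009 -0.0021] F [-3.3  1.9  2.8] op 0.0139
```

View pics/w10.png

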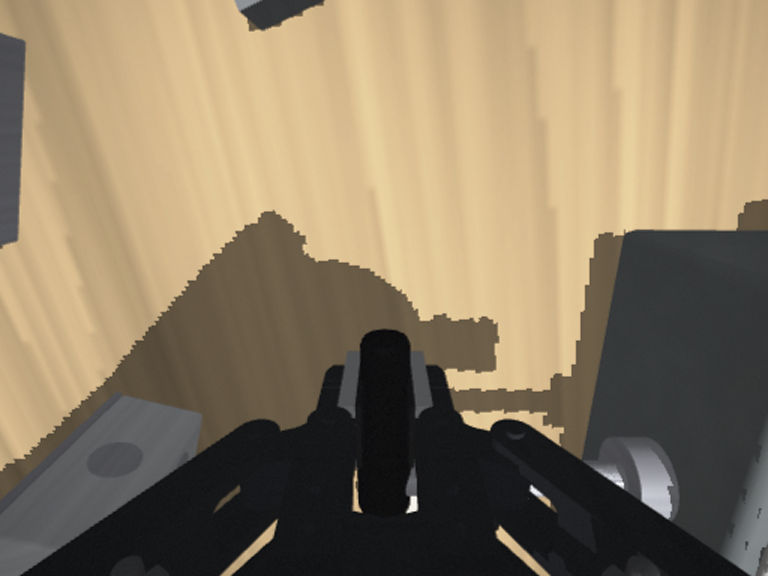

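The bar moved 30.3 mm in with the grip and shows little residual force. Opening and retreating up.

```bash
python3 -m jog '[[0,0,0,0,0,0,0.5],[0,0,0,0,0,0,0],[0,0,0,0,0,0,0],[0,0,0,0,0,0,0]]'; python3 -m jog '[[0,0,-0.03,0,0,0,0],[0,0,-0.07,0,0,0,0],[0,0,-0.12,0,0,0,0],[0,0,-0.17,0,0,0,0],[0,0,-0.17,0,0,0,0]]'; python3 -c "
from h import *
import pickle
cp=camera_params('wrist')
im=capture('wrist');save('w11.png',im,None,1.5);pickle.dump((cp,im),open('w11.pkl','wb'))
go(.591,-.300,.2,1.37)"
```

```text
clock: 11.85
ee_pos: [0.5456, 0.0565, 0.0295]
tcp_rot: [0.759, 0.651, -0.001, 0.0]
wrist_force: [0.2, -1.0, -0.1]
opening: 0.0425
clock: 12.35
ee_pos: [0.549, 0.0578, 0.2059]
tcp_rot: [0.759, 0.651, 0.004, 0.003]
wrist_force: [-0.0, -0.2, -0.5]
opening: 0.0429
t 12.4 pos [0.5476 0.057  0.2028] shift [-0.3462  0.0974  0.0031] turn [ 0.0058 -0.0009  0.0475] F [ 0.5 -0.4 -0.1] op 0.0426
```

View pics/w11.png

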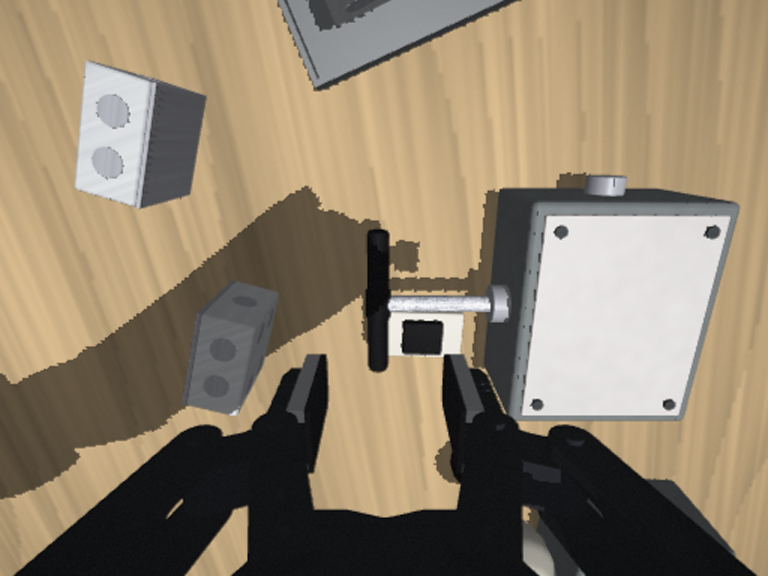

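rod_b's handle now stands about mid-way (bar px 377, face px 495). On to switch_a, travelling high above the lamp.

```bash
python3 -m jog '[[-0.05,0.014,-0.03,0,0,0.01,0],[-0.1,0.028,-0.06,0,0,0.02,0],[-0.15,0.042,-0.06,0,0,0.03,0],[-0.2,0.056,-0.06,0,0,0.04,0],[-0.25,0.07,-0.06,0,0,0.047,0]]'; python3 -m jog '[[-0.05,0.015,0,0,0,0,0],[-0.1,0.028,0,0,0,0,0],[-0.1,0.028,0,0,0,0,0],[-0.1,0.028,0,0,0,0,0]]'; python3 -c "
from h import *
import pickle
cp=camera_params('wrist')
im=capture('wrist');save('w12.png',im,None,1.5);pickle.dump((cp,im),open('w12.pkl','wb'))
go(.591,-.300,.2,1.37)"
```

```text
clock: 12.9
ee_pos: [0.5749, -0.1781, 0.2621]
tcp_rot: [0.774, 0.633, 0.002, 0.002]
wrist_force: [1.1, 1.2, 0.7]
opening: 0.0427
clock: 13.3
ee_pos: [0.5814, -0.2838, 0.2601]
tcp_rot: [0.776, 0.631, 0.001, 0.001]
wrist_force: [-0.3, 1.6, -0.3]
opening: 0.0426
t 13.35 pos [ 0.582  -0.2814  0.2607] shift [-0.0165  0.0124  0.0607] turn [ 0.0031 -0.0017 -0.0005] F [0.6 0.3 1. ] op 0.0424
```

View pics/w12.png

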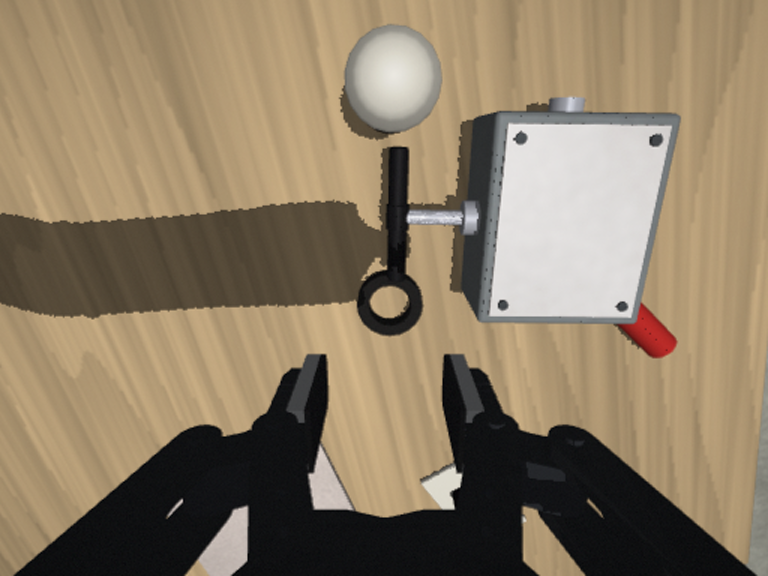

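Wrist picture: bar_a runs from (398,149) to (396,280), the rod joins at y≈217, the lamp is at (393,78) and the tape at (390,303).

```bash
python3 - <<'E'
from h import *
import pickle
cp,im=pickle.load(open('w12.pkl','rb'))
b=ray(cp,np.array([(398,149),(397,279)])/1.5,.05); c=b.mean(0); d=(b[0]-b[1]);print(b.round(4).tolist(),np.linalg.norm(d)); d/=np.linalg.norm(d)
r=ray(cp,np.array([(405,217),(468,218)])/1.5,.05); print("rod yaw",np.arctan2(*(r[1]-r[0])[1::-1]),r.round(4).tolist())
yaw=np.arctan2(d[1],d[0]); print(yaw); p=c-.031*d; print(p,c)
bu=ray(cp,np.array([(393,78)])/1.5,.115); print("bulb",bu)
go(p[0],p[1],.15,yaw)
cp,im=pickle.load(open('w11.pkl','rb'))
b=ray(cp,np.array([(378,232),(378,370)])/1.5,.05).mean(0); print("barb",b, (b-[.5116,.0285,.05])@[.989,-.15,0])
E
```

```text
[[0.6087, -0.2138, 0.05], [0.5872, -0.3185, 0.05]] 0.10683439519012128
rod yaw -0.22128957660445328 [[0.604, -0.2673, 0.05], [0.6546, -0.2786, 0.05]]
1.3680590996307456
[ 0.59171354 -0.29649688  0.05      ] [ 0.59795542 -0.26613179  0.05      ]
bulb [[ 0.61184426 -0.17112386  0.115     ]]
t 13.35 pos [ 0.582  -0.2814  0.2607] shift [-0.013   0.0122  0.1107] turn [ 0.0031 -0.0017  0.0014] F [0.6 0.3 1. ] op 0.0424
barb [0.54158701 0.02338589 0.05      ] 0.03042426953477608
```

```bash
python3 -m jog '[[-0.015,0.0122,0.04,0.003,-0.002,0,0],[-0.015,0.0122,0.08,0.003,-0.002,0,0],[-0.015,0.0122,0.12,0.003,-0.002,0,0],[-0.015,0.0122,0.14,0.003,-0.002,0,0],[-0.015,0.0122,0.14,0.003,-0.002,0,0]]'; python3 -c "
from h import *
save('w13.png',capture('wrist'),None,1.5);save('sd13.png',capture('side'),(120,60,360,300),2.5)
go(.5915,-.2985,.033,1.368)"
```

```text
clock: 13.85
ee_pos: [0.5898, -0.2952, 0.1173]
tcp_rot: [0.774, 0.634, -0.001, -0.003]
wrist_force: [-0.3, 0.1, 0.7]
opening: 0.0429
t 13.95 pos [ 0.5921 -0.2966  0.1213] shift [-0.002  -0.0002  0.0883] turn [ 0.0002 -0.0005  0.0037] F [0.6 0.5 1. ] op 0.0427
```

View pics/w13.png

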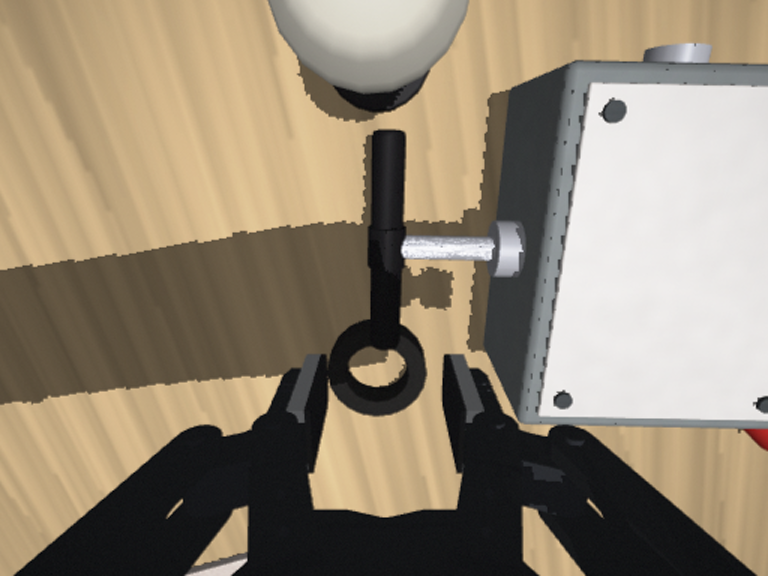

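View pics/sd13.png

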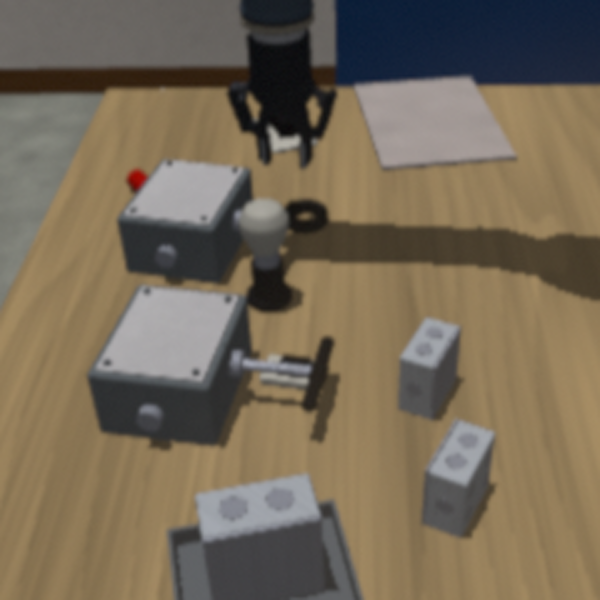

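Pads straddle the bar in line (bar px 386, pads 328 and 443), and in the side view the gripper is well clear of the lamp. Descending in two stages.

```bash
python3 -m jog '[[-0.002,0,0.02,0,0,0.003,0],[-0.002,0,0.04,0,0,0.003,0],[-0.002,0,0.055,0,0,0.003,0],[-0.002,0,0.055,0,0,0.003,0]]'; python3 -c "
from h import *
save('w14.png',capture('wrist'),None,1.5);save('sc14.png',capture('scene'),(80,100,280,250),4)
go(.5915,-.2985,.035,1.368)"
```

```text
clock: 14.35
ee_pos: [0.5913, -0.298, 0.0657]
tcp_rot: [0.775, 0.632, -0.0, -0.001]
wrist_force: [-0.4, -0.8, -0.3]
opening: 0.0427
t 14.45 pos [ 0.5923 -0.2984  0.0673] shift [-0.0002 -0.0008  0.0323] turn [ 0.0013 -0.0004  0.001 ] F [0.3 0.7 0.6] op 0.0426
```

View pics/w14.png

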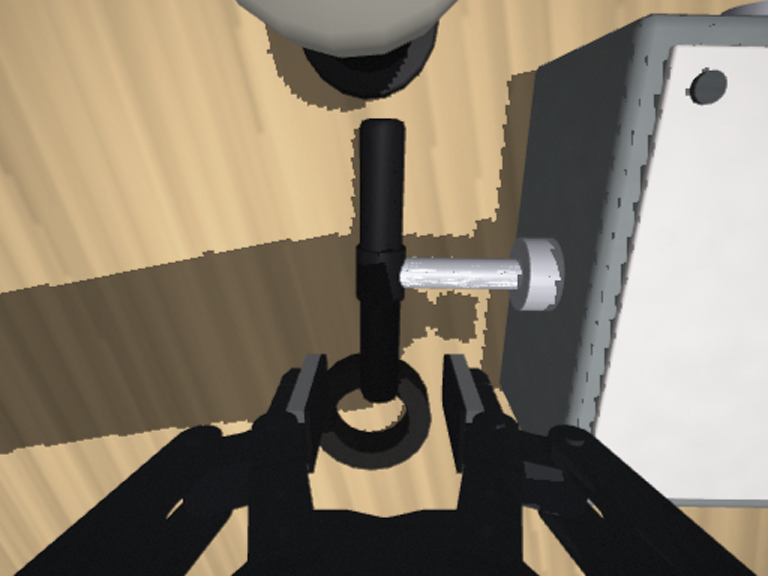

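View pics/sc14.png

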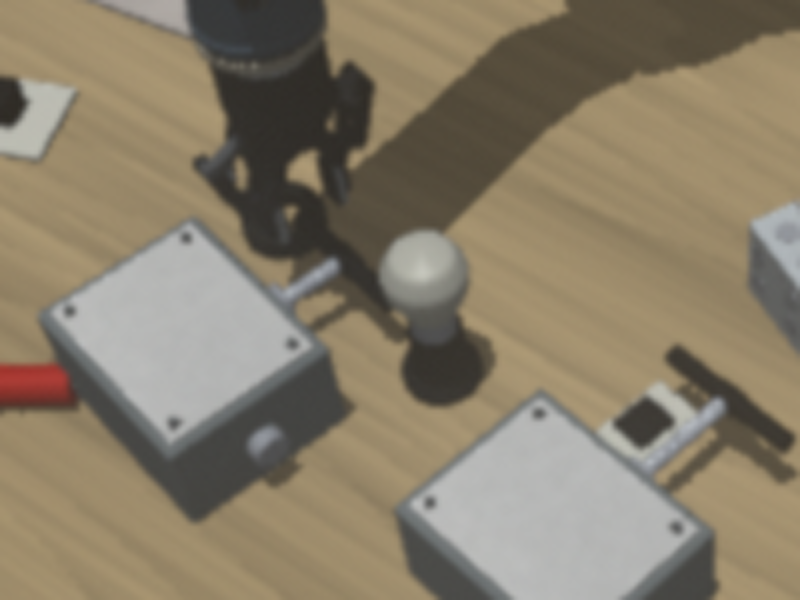

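```bash
python3 - <<'E'
from h import *
from scipy.optimize import fsolve
cp=camera_params("scene"); o=np.array([.5923,-.2984,0]); d=np.array([.979,-.201,0])
for px in [(205,168),(200,155),(245,150),(365,75),(340,190),(250,245)]:
    uv=np.array(px)/4+[80,100]
    s=fsolve(lambda v:proj(cp,o+d*v[0]+[0,0,v[1]])[0]-uv,[0.05,.1]); print(px,s.round(4))
E
```

```text
(205, 168) [0.0638 0.1693]
(200, 155) [0.0645 0.1825]
(245, 150) [0.0331 0.1631]
(365, 75) [-0.0672  0.1618]
(340, 190) [-0.0292  0.0726]
(250, 245) [0.0486 0.0768]
```

The knuckles will end up at z≈0.137, above the switch top. Going down and gripping.

```bash
python3 -m jog '[[0,-0.0015,0.015,0,0,0,0],[0,-0.0015,0.025,0,0,0,0],[0,-0.0015,0.032,0,0,0,0],[0,-0.0015,0.032,0,0,0,0]]'; python3 -m jog '[[0,0,0,0,0,0,0.3],[0,0,0,0,0,0,1],[0,0,0,0,0,0,1],[0,0,0,0,0,0,1],[0,0,0,0,0,0,1]]' 60; python3 -c "
from h import *
go(.5915,-.2985,.035,1.36)
save('w15.png',capture('wrist'),None,1.5)"
```

```text
clock: 14.85
ee_pos: [0.5901, -0.2978, 0.0339]
tcp_rot: [0.775, 0.632, 0.0, -0.001]
wrist_force: [0.9, -0.0, -0.2]
opening: 0.0426
clock: 15.35
ee_pos: [0.5892, -0.2977, 0.0341]
tcp_rot: [0.775, 0.632, -0.0, -0.001]
wrist_force: [-5.4, 2.1, 3.7]
opening: 0.0141
t 15.35 pos [ 0.5892 -0.2977  0.0341] shift [-0.0003  0.0025 -0.0009] turn [-0.0025 -0.0007  0.0088] F [-5.4  2.1  3.7] op 0.0141
```

View pics/w15.png

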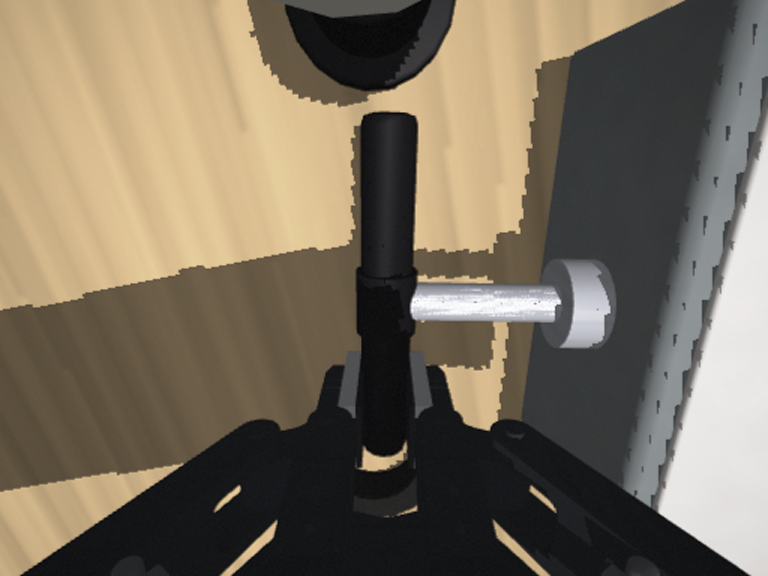

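Bar_a is firmly gripped between the pads. Pulling it out 30 mm.

```bash
python3 -m jog '[[0,-0.006,0,0,0,0,1],[0,-0.012,0,0,0,0,1],[0,-0.018,0,0,0,0,1],[0,-0.024,0,0,0,0,1],[0,-0.030,0,0,0,0,1]]'; python3 -m jog '[[0,0,0,0,0,0,1],[0,0,0,0,0,0,1]]'; python3 -c "
from h import *
p=np.array(read_state()['ee_pos'])-[.5892,-.2977,.0341]; print(p, p@[-.979,.203,0])
go(.56,-.2917,.035,1.368)
save('w16.png',capture('wrist'),None,1.5)"
```

```text
clock: 15.9
ee_pos: [0.5591, -0.291, 0.0342]
tcp_rot: [0.775, 0.632, -0.0, -0.002]
wrist_force: [10.3, -0.7, -6.3]
opening: 0.0141
clock: 16.1
ee_pos: [0.5595, -0.2911, 0.0342]
tcp_rot: [0.775, 0.632, -0.0, -0.001]
wrist_force: [3.7, 0.4, -4.2]
opening: 0.0139
[-0.02968574  0.00658541  0.00013416] 0.030399172651422335
t 16.1 pos [ 0.5595 -0.2911  0.0342] shift [-0.0005  0.0006 -0.0008] turn [-0.0019 -0.0013  0.001 ] F [ 3.7  0.4 -4.2] op 0.0139
```

View pics/w16.png

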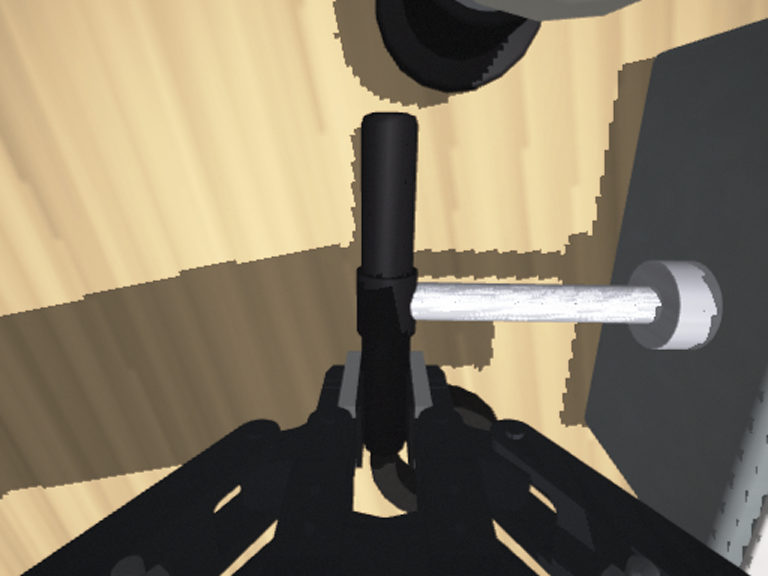

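The rod is visibly longer, and the grip moved 30.4 mm. Releasing, retreating up and checking.

```bash
python3 -m jog '[[0,0,0,0,0,0,0.5],[0,0,0,0,0,0,0],[0,0,0,0,0,0,0],[0,0,0,0,0,0,0]]'; python3 -m jog '[[0,0,-0.03,0,0,0,0],[0,0,-0.07,0,0,0,0],[0,0,-0.12,0,0,0,0],[0,0,-0.17,0,0,0,0],[0,0,-0.22,0,0,0,0]]'; python3 -m jog '[[0.05,-0.03,0,0,0,0,0],[0.1,-0.06,0,0,0,0,0],[0.15,-0.06,-0.05,0,0,0,0],[0.15,-0.06,-0.05,0,0,0,0],[0.15,-0.06,-0.05,0,0,0,0]]'; python3 -c "
from h import *
import pickle
cp=camera_params('wrist')
im=capture('wrist');save('w17.png',im,None,1.5);pickle.dump((cp,im),open('w17.pkl','wb'))
im=capture('scene');save('sc17.png',im,(80,130,370,310),2.7);im=capture('side');save('sd17.png',im,(140,90,340,330),2.5)
go(.5,-.2,.3,1.36)"
```

```text
clock: 16.55
ee_pos: [0.5594, -0.2913, 0.0344]
tcp_rot: [0.775, 0.632, -0.0, -0.001]
wrist_force: [-0.5, 1.2, -0.5]
opening: 0.0427
clock: 17.05
ee_pos: [0.5594, -0.2914, 0.2566]
tcp_rot: [0.775, 0.632, -0.0, -0.001]
wrist_force: [0.3, -0.7, 0.3]
opening: 0.0427
clock: 17.55
ee_pos: [0.5322, -0.1277, 0.3104]
tcp_rot: [0.773, 0.635, 0.002, 0.0]
wrist_force: [1.1, 0.0, 0.7]
opening: 0.0429
t 17.7 pos [ 0.5304 -0.1334  0.3065] shift [-0.0714 -0.0164  0.0066] turn [-0.0027 -0.0001  0.0086] F [-0.4 -0.6  0. ] op 0.0425
```

View pics/w17.png

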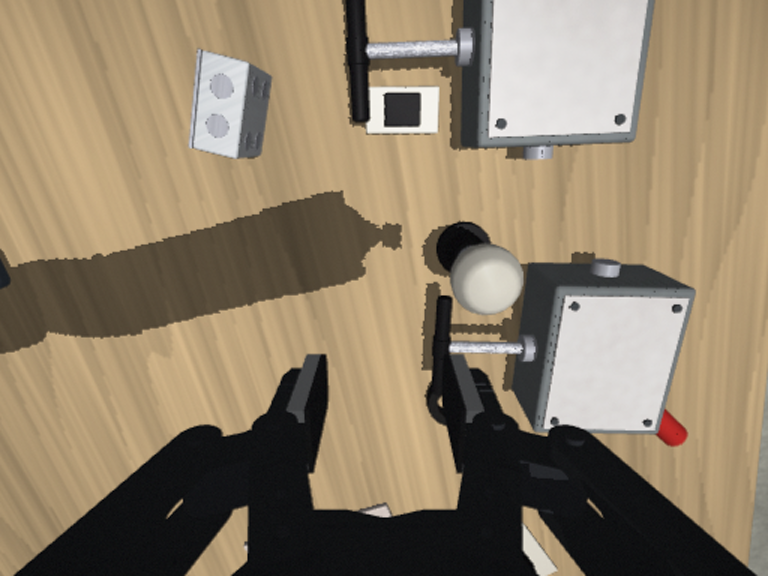

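View pics/sc17.png

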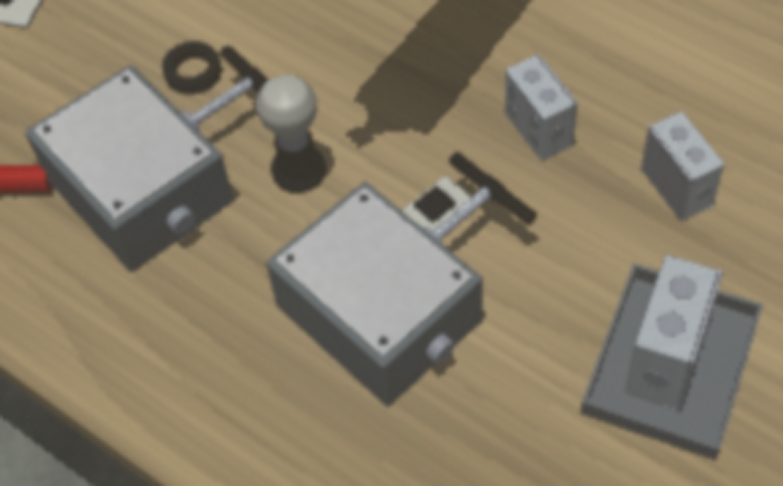

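View pics/sd17.png

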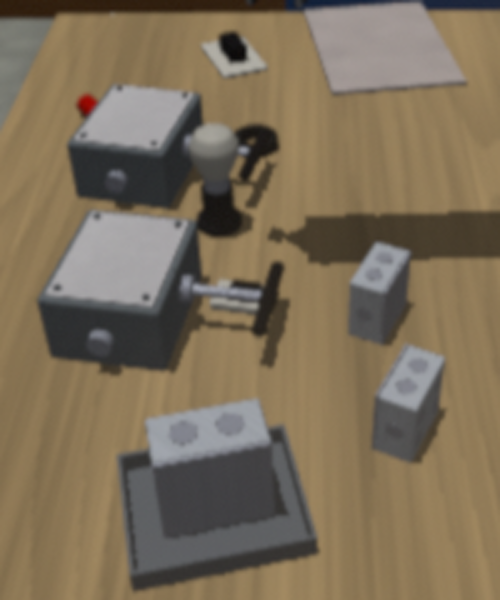

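Lamp, tape and outlet are unmoved: lamp at crop (287,105) and tape at (192,67) match the first crop. I'll measure both rods and the box's offset in the tray.

```bash
python3 - <<'E'
from h import *
import pickle
cp,im=pickle.load(open('w17.pkl','rb'))
P=lambda z,*p: ray(cp,np.array(p)/1.5,z)
a=P(.05,(442,348))[0]; b=P(.05,(361,49))[0]
print("bar a",a,"out by",(a-[.59796,-.26613,.05])@[-.979,.203,0])
print("bar b",b,"in by",(b-[.5116,.0285,.05])@[.989,-.15,0])
# collar tip (12 proud of the face) to bar centre, should be 65+30-12=83
ca=P(.05,(524,349))[0]; cb=P(.05,(459,46))[0]
print("tip->bar a",np.linalg.norm(ca-a),"b",np.linalg.norm(cb-b))
cs=camera_params("scene"); S=lambda p:np.array(p)/2.7+[80,130]
m=ray(cs,S([(664,256),(721,270),(690,362),(634,346)]),.104)[:,:2]; t=ray(cs,S([(634,265),(761,306),(717,452),(583,408)]),.025)[:,:2]
d=m.mean(0)-t.mean(0); c,s=np.cos(.24),np.sin(.24); print("box off tray",c*d[0]+s*d[1],-s*d[0]+c*d[1])
E
```

```text
bar a [ 0.56910837 -0.2615731   0.05      ] out by 0.029170793422834986
bar b [0.54500205 0.02575405 0.05      ] in by 0.03344652321640587
tip->bar a 0.08569415671430988 b 0.08169305240647264
box off tray -0.0033455287588531235 -0.007526384573894575
```

```bash
python3 -m jog '[[0,0,0,0,0,0,0],[0,0,0,0,0,0,0],[0,0,0,0,0,0,0]]'; python3 -c "
from rig import *
print(hand_in())"
```

```text
clock: 18.0
ee_pos: [0.5301, -0.1341, 0.3059]
tcp_rot: [0.775, 0.632, -0.001, -0.002]
wrist_force: [0.9, 0.3, 0.1]
opening: 0.0425
the job is handed in; nothing more can be done
None
```

I handed the job in at about 18 s, with both switch rods at their middle clicks and the metal box standing on edge in the tray. The interface gave no verdict, so these results are from my own measurements.

I first lifted the 100 × 54 × 100 mm box from behind switch_b's handle and stood it in the tray. I then gripped each T-handle beside its rod and moved it 30 mm: switch_b's in, switch_a's out. After each move I let go and backed straight up.

**Last checks:**
- **Box:** it stands upright, about 3 mm and 8 mm off the tray's centre; the limit is 45 mm each way.
- **Rod a:** it came out 29 mm by the wrist camera, against 30.4 mm of gripper travel.
- **Rod b:** one wrist picture gave 30.4 mm in, and a later one from a slant near the image edge gave 33 mm. The two disagree, but both are within the 5 mm allowance. The gripper travelled 30.3 mm.
- **Lamp, tape roll and outlet:** by eye, they are where they started in the before and after pictures.
- **Gripper:** it was clear of everything at hand-in.

My first estimates from the scene and side cameras were several millimetres off because I picked the corners crudely. I used the wrist camera's positions for every grasp instead.

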